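# Stow the grid lifter through the turning guide

## Task

Tilt the steel bin out to 30 degrees, so that its front panel lies level with the slanted stays at its two ends, and let go of it so that it stands there by itself. Then take the T-shaped grid lifter out of its wooden cradle, lower its cross bar into the mouth of the twisted rod guide with the hook towards the robot (the front of the station), and let it drop freely through, so that it comes out turned half round and lies in the wide compartment along the front panel, hook pointing away from that panel. Leave the bin at its angle and do not disturb the plate, bowls, jar and other things.

Things in the scene. Friction and masses are not known exactly. Their poses are not given: they have to be found in the camera images.
- bin (a joint): tilt of the steel bin about a level hinge at the foot of its front panel, rad: 0 upright (shut), grows as its top swings towards the robot, stop at 0.9; wanted 0.524 (30 degrees). Stiff friction hinge (0.9 N m, about 7 to 12 N at the handle): it stays where it is let go. Level with the two fixed slanted end stays (exactly 30 degrees) when right.
- bin_handle (a point): middle of the bin's handle: round wooden bar, 12 mm thick, 120 mm long (100 mm free) along the bin (y), 38 mm above the front panel's rim, above the two narrow compartments. Moves with the bin, 118 mm up the panel from the hinge line (and 2 mm to +x); axes are the bin's: z up along the front panel, x from front panel to back wall. Pinched from above, it turns in the fingers as the bin tilts.
- bin_hinge (a point): fixed point on the hinge line, straight below the handle when the bin is shut, 18 mm above the table; its y axis lies along the hinge, its x axis points to the back of the station (away from the robot), z up; the bin tilts towards its -x
- bin_pocket (a point): centre of the floor of the wide compartment (robot's left, below the guide), moving with the bin; axes of the bin: x from front panel to back wall, y along the bin, z up along the panels. Compartment 72 mm (x) by 139 mm (y), 76 mm deep, open on top; inside of the front panel at x = -36 mm. The bin is 290 mm wide, 80 mm deep, 80 mm high, 4 mm walls, all empty.
- bin_back (a point): point on the inside of the back wall of the wide compartment, half-way up, moving with the bin (36 mm behind and 41 mm above bin_pocket)
- guide_mouth (a point): point on the twisted guide's upright axis at its mouth, 300 mm above the table; x points to the back of the station (away from the robot), z up. At the mouth the slot runs level along y (along the bin), 17 mm clear, flared to 38 mm at the rod tops 12 mm higher; the straight throat reaches 16 mm below this point. Fixed.
- guide_exit (a point): fixed point on the guide's axis at its lower end, 133 mm above the table; the bin's wide compartment is below it only when the bin is tilted to about 30 degrees
- lifter_grip (a point): grip point of the loose steel grid lifter (0.18 kg), 26 mm above the axis of its cross bar in the middle of a flat wooden grip lug 12 mm thick (x), 30 mm wide (y), whose top is 14 mm above this point. Lifter axes: y along the cross bar, z up, -x the side to which the hook points. At first it hangs upright in the cradle, hook roughly towards the robot.
- lifter_bar (a point): middle of the lifter's cross bar, round, 12 mm thick and 102 mm long along y with round ends; the lug rises 40 mm above it, a flat blade 36 mm wide (y) and 5 mm thick hangs 54 mm below it
- lifter_hook (a point): tip of the lifter's hook: the lip, 36 mm wide, at the foot of the blade, 52 mm below the bar and 14.5 mm out to the lifter's -x
- cradle: fixed wooden cradle, origin at the centre of its underside; base 70 by 120 mm, two notched uprights 38 mm either side of the middle (along y) in which the lifter's bar rests 82 mm above the table, notches 16 mm wide and 8 mm deep; lift straight up by 60 mm to clear it
- plate: teal enamel plate, 210 mm across, 20 mm high, bystander, origin at its underside
- bowl_a: white ceramic dip bowl, 84 mm across, 40 mm high, bystander, origin at its underside
- bowl_b: second dip bowl, the same, bystander
- scraper: heavy steel grill scraper, 220 mm long, lying, bystander
- fork: wooden handled grill fork, 220 mm long, lying, bystander
- jar: glass jar, 64 mm across, 100 mm high, bystander
- tin: metal tin, 72 mm across, 90 mm high, bystander
- guide: the twisted guide: four bent 6 mm steel rods, 35 mm either side of an upright axis, between two steel rings of 132 mm diameter (upper ring 11 mm below guide_mouth); below the throat the slot twists half a turn in 135 mm. The middle is open, with room for open fingers inside the rings. A lifter let go with its bar in the throat slides through by its own weight. Origin on the axis at table level.
- lifter: the same lifter as a body; origin at the middle of its cross bar, axes as for lifter_grip

How it is judged (in metres and radians):
On the way, in this order (a step that is already met when the one before it is completed fails the run):
1. the bin stands by itself at 30 degrees (within 5 degrees) with the fingers touching nothing, for half a second (value of joint bin between 0.436 and 0.611 rad and contact force between each of the fingers, the arm and anything else below 0.1 N), for 0.5 s.
2. the lifter's bar has been lowered into the guide's mouth, hook to the front (horizontal distance between lifter_bar and guide_mouth below 0.014 m and z of lifter_bar in the frame of guide_mouth between -0.03 and 0.006 m and x of lifter_hook in the frame of guide_mouth below -0.004 m), for 0.1 s.
3. the lifter, touched by no finger, falls through the middle of the guide (horizontal distance between lifter_bar and guide_mouth below 0.02 m and z of lifter_bar in the frame of guide_mouth between -0.13 and -0.06 m and contact force between the fingers and lifter below 0.05 N).
At the end, for the whole second after the job is handed in: the bin stands at 30 degrees within 5 degrees; the lifter is at rest in the wide compartment, lying along the front panel (its flat within 0.4 rad of the panel, bar 30 to 80 mm above the compartment floor), with its hook pointing to the back wall, away from the front panel (value of joint bin between 0.436 and 0.611 rad and x of lifter_bar in the frame of bin_pocket between -0.04 and -0.01 m and y of lifter_bar in the frame of bin_pocket between -0.05 and 0.05 m and z of lifter_bar in the frame of bin_pocket between 0.03 and 0.08 m and x of bin_back in the frame of lifter_bar below -0.025 m and angle between the x axis of lifter_bar and the x axis of bin_pocket, either way round below 0.4 rad and linear speed of lifter below 0.02 m/s and contact force between the fingers and lifter below 0.05 N); the robot touches nothing.
It fails at once if a bystander is moved by more than 30 mm (distance of any of plate, bowl_a, bowl_b, scraper, fork, jar, tin from where it was at the start of the episode above 0.03 m).
It also fails if it takes over 61 s, if anything falls off the work surface, if the arm or the gripper's body presses on something with over 40 N, if the wrist force passes 120 N, or if a joint passes its speed limit or range.

## Robot

A 7-joint arm with a two-finger parallel gripper is mounted at the origin on the work surface. World frame = base frame: x ahead of the robot, y to its left, z up, the work surface at z = 0. Lengths are in m, angles in degrees, forces in N, time in s.
With the tool pointing down it reaches from about 0.35 to 0.775 m from the base axis. Payload 3.1 kg.
Tool frame: the origin (TCP) lies midway between the tips of the shut fingers; the grasp point (between the pads) lies 19 mm behind it; z points along the fingers, y is the direction in which the jaws open and shut (so a half turn about z gives the same grasp; the last joint's range is limited). The gripper opens to 85 mm and grips with 20 to 120 N. Pads are 22 mm wide; open, the fingers measure 114 mm over their backs; the gripper's body (76 mm by 85 mm) begins 54 mm behind the grasp point. The pads swing forward as they close: fully open they stand 13 mm farther back than shut.
Start: joints at [71.007, 17.813, 0.802, 86.603, -0.252, 75.585, -1.558], TCP at [0.157, -0.527, 0.231] pointing down, gripper open.
Joint ranges: [-154.91, 154.91], [-16.99, 109.72], [-72.82, 74.43], [7.12, 147.25], [-82.49, 262.49], [11.32, 116.49], [-174.64, 174.64]. Speed limits (degrees/s): [159.86, 159.86, 180, 180, 180, 180, 180].

## Interface

Orientations are given as a 3x3 rotation matrix whose columns are the frame's x, y, z axes.
In Python, from plant import robot, camera, camera_info gives the robot as it stands. Calls block until the motion is done:
- robot.move_ptp(position, orientation): joint-space move of the TCP to a pose.
- robot.line_to(position, rot=None, vel=0.15): straight line of the TCP; rot=None keeps the orientation; vel is the mean speed in m/s.
- robot.move_j(angles): joint-space move.
- robot.move_gripper(opening): finger opening in m; the grip force is fixed at half the most; returns when the fingers have stopped.
- robot.hold(seconds).
- robot.inverse_kinematics(position, orientation): joint angles nearest the present ones, or None.
- camera(name): name is "scene" or "top"; returns the picture (400x640x3 uint8, blue, green, red); there is no depth.
- camera_info(name): a dict with "camera_matrix" (3x3 intrinsics, pixels), "rvec" (rotation vector, rad) and "tvec" (3), from world to camera coordinates, as OpenCV has them. Camera axes: x right, y down, z forward; pixel columns grow to the right and rows downward; lengths in m; the calibration is good to about 2 mm. A picture is of the moment at which its call begins. camera_info takes no time and is no camera call.
A pose or a line that the arm cannot do raises robot.MotionError and nothing moves.
- robot.finish_job(): hands the job in, once; it reports no verdict.
Readings, each from a call of its own:
- robot.current_clock(): time.
- robot.current_joint_positions(): joint angles.
- robot.current_qd(): joint speeds.
- robot.current_joint_efforts(): joint torques, N m.
- robot.current_position(): TCP position.
- robot.current_tool_rot(): TCP orientation.
- robot.current_contact_force(): force on the tool from outside, world axes, zero at the start.
- robot.current_wrist_torque(): the same for the moment, N m.
- robot.current_grip_width(): finger opening in m.
Only numpy, scipy, OpenCV 4.12 (cv2) and the standard library are available. Lean on these libraries where they do the work, as an engineer would, in place of code of your own. Each camera call takes 0.05 s, during which the arm holds its last target.

## Working session

There is one attempt and no reset: what is moved stays moved. The work goes in short steps, each a Python script; the robot and the scene stay as the last script left them, time stands still between calls to the robot, and variables do not carry over. Pictures are saved under pics/ and viewed, and the job is handed in when it is done.

```bash
ls; mkdir -p pics; python3 - <<'E'
from plant import robot,camera,camera_info
import cv2,numpy as np
for n in("scene","top"):
    im=camera(n);cv2.imwrite(f"pics/{n}0.png",im)
    i=camera_info(n);R=cv2.Rodrigues(np.array(i["rvec"]))[0];print(n,i["camera_matrix"],(-R.T@np.array(i["tvec"]).ravel()).round(3),R.round(3).tolist())
print(robot.current_clock(),robot.current_grip_width())
E
```

```text
pics
scene [[448.80377198   0.         324.39840953]
 [  0.         448.80377198 191.60684156]
 [  0.           0.           1.        ]] [ 1.483 -0.644  1.178] [[0.564, 0.825, -0.011], [0.534, -0.375, -0.758], [-0.629, 0.422, -0.653]]
top [[456.73497022   0.         320.56770876]
 [  0.         456.73497022 196.9087274 ]
 [  0.           0.           1.        ]] [0.347 0.016 1.557] [[0.009, -1.0, -0.003], [-0.993, -0.008, -0.115], [0.115, 0.004, -0.993]]
0.1 0.085312428989532
```

View pics/scene0.png

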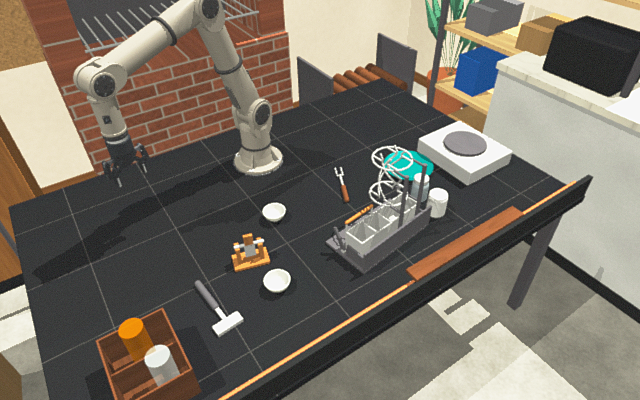

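View pics/top0.png

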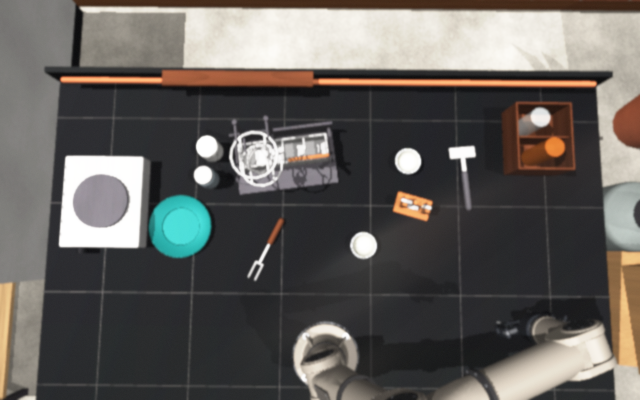

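The scene view shows the bin with its guide at about (385,200) and the cradle at (250,250). The top view puts the guide rings at (257,158), the handle near (305,155) and the cradle at (413,206). I'll enlarge both areas.

```bash
cat > h.py <<'E'
from plant import robot,camera,camera_info
import cv2,numpy as np
def cam(n):
    i=camera_info(n);return np.array(i["camera_matrix"]),cv2.Rodrigues(np.array(i["rvec"]))[0],np.array(i["tvec"]).ravel(),np.array(i["rvec"])
def ray(n,u,v):
    K,R,t,_=cam(n);return -R.T@t, R.T@np.linalg.solve(K,[u,v,1.])
def onz(n,u,v,z):
    o,d=ray(n,u,v);return o+d*(z-o[2])/d[2]
def tri(a,b):
    (o1,d1),(o2,d2)=ray("scene",*a),ray("top",*b)
    s=np.linalg.lstsq(np.c_[d1,-d2],o2-o1,rcond=None)[0]
    p,q=o1+d1*s[0],o2+d2*s[1];return (p+q)/2,np.linalg.norm(p-q)
def px(n,P):
    K,R,t,rv=cam(n);return cv2.projectPoints(np.array(P,float).reshape(-1,3),rv,t,K,None)[0].reshape(-1,2)
def crop(n,im,x,y,w,h,s,name):
    c=cv2.resize(im[y:y+h,x:x+w],None,fx=s,fy=s,interpolation=cv2.INTER_CUBIC)
    for k in range(0,w,10): cv2.putText(c,str(x+k),(k*s,8),0,.3,(0,255,255),1);cv2.line(c,(k*s,10),(k*s,14),(0,255,255),1)
    for k in range(0,h,10): cv2.putText(c,str(y+k),(0,k*s+4),0,.3,(0,255,255),1)
    cv2.imwrite(name,c)
E
python3 - <<'E'
from h import *
s=cv2.imread("pics/scene0.png");t=cv2.imread("pics/top0.png")
crop("s",s,315,140,130,130,6,"pics/s_bin.png") if 0 else crop("s",s,318,140,125,98,6,"pics/s_bin.png")
crop("s",s,318,190,125,90,6,"pics/s_bin2.png")
crop("s",s,220,225,60,50,10,"pics/s_cr.png")
crop("t",t,222,110,125,90,6,"pics/t_bin.png")
crop("t",t,385,185,60,40,12,"pics/t_cr.png")
E
```

```text
(no output)
```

View pics/s_bin.png

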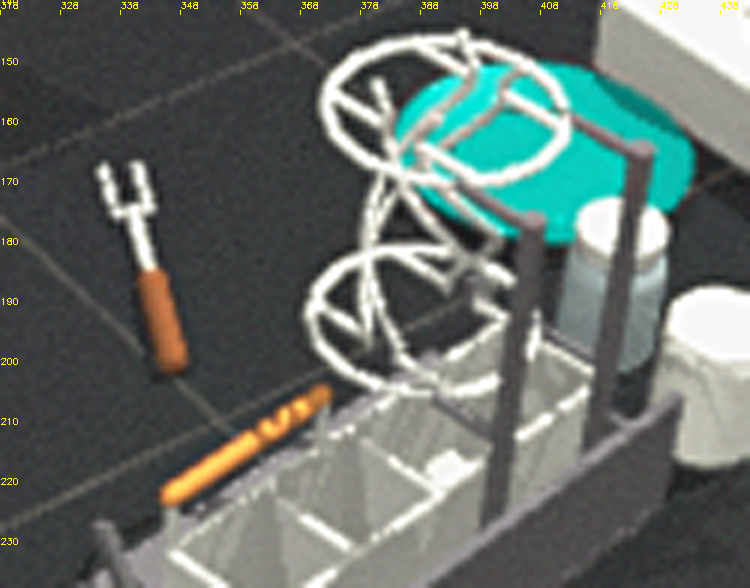

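View pics/t_bin.png

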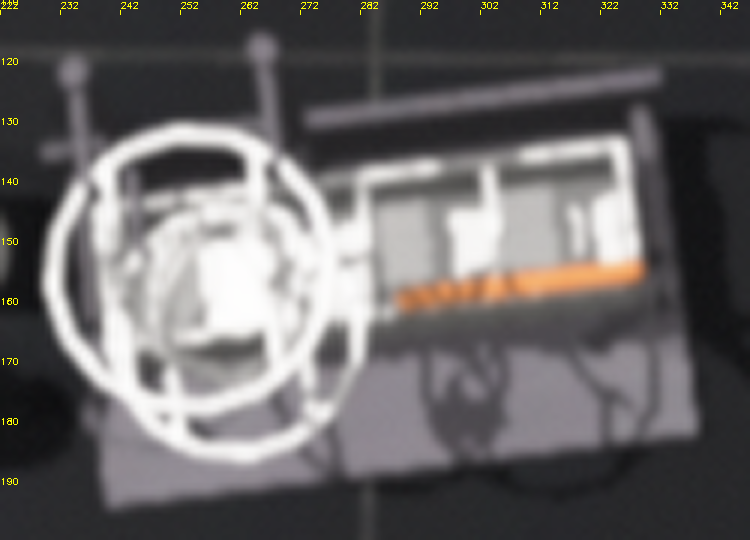

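View pics/s_cr.png

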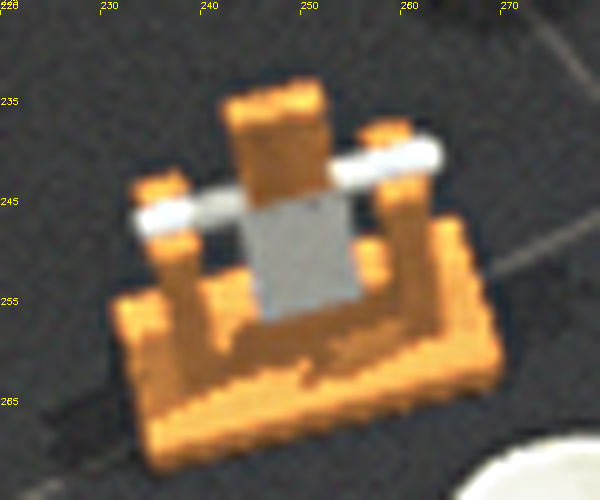

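View pics/t_cr.png

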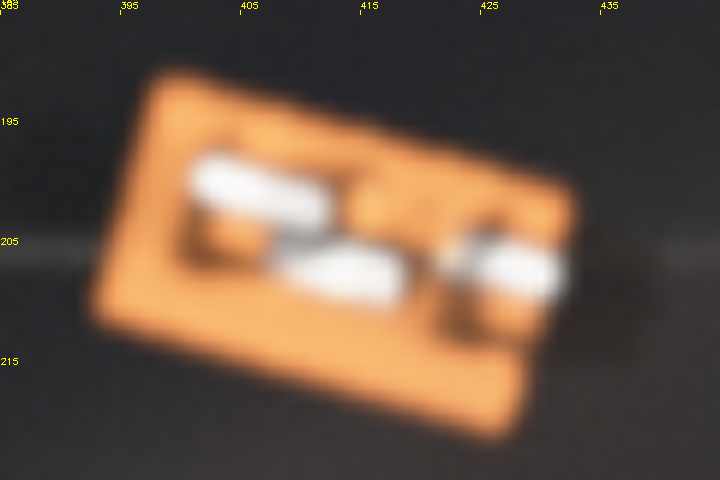

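View pics/s_bin2.png

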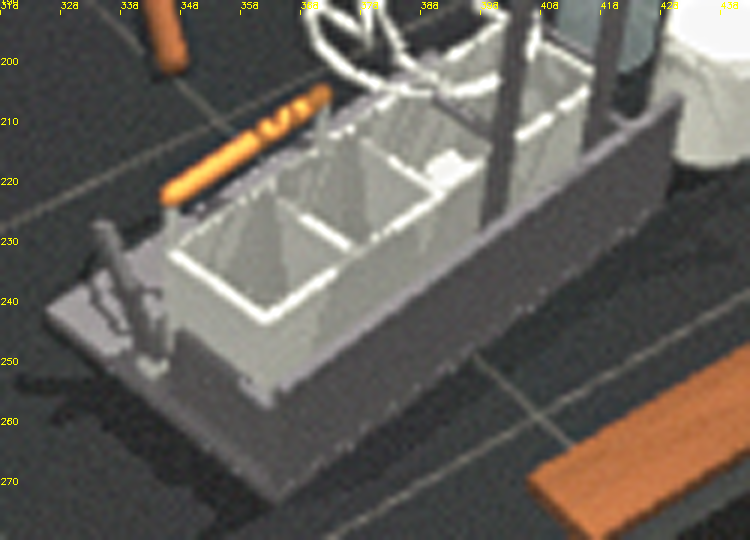

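```bash
python3 - <<'E'
from h import *
from scipy.optimize import least_squares
s=cv2.imread("pics/scene0.png");t=cv2.imread("pics/top0.png")
# guide: ring z=.289, r=.063..066
def ring(n,im,c0,z,R=.063):
    g=im.max(2)>185; sat=(im.max(2).astype(int)-im.min(2))<40
    vs,us=np.nonzero(g&sat); P=np.array([onz(n,u,v,z)[:2] for u,v in zip(us,vs) if abs(u-c0[0])<40 and abs(v-c0[1])<40])
    c=onz(n,*c0,z)[:2]
    for w in(.012,.008,.005,.004):
        d=np.linalg.norm(P-c,axis=1);Q=P[abs(d-R)<w]
        r=least_squares(lambda p:np.hypot(*(Q-p[:2]).T)-p[2],[*c,R],loss="soft_l1",f_scale=.002).x;c=r[:2];R=r[2]
    return c,R,len(Q)
print("ring top",ring("top",t,(253.4,154.4),.289));print("ring scene",ring("scene",s,(392,158),.289))
# handle
def orange(im,box,lo=(3,110,110),hi=(22,255,255)):
    m=cv2.inRange(cv2.cvtColor(im,cv2.COLOR_BGR2HSV),lo,hi);x,y,w,h=box;k=np.zeros_like(m);k[y:y+h,x:x+w]=m[y:y+h,x:x+w];return k
out={}
for n,im,b in(("top",t,(284,148,50,16)),("scene",s,(342,200,34,28))):
    k=orange(im,b);vs,us=np.nonzero(k);P=np.array([onz(n,u,v,.136)[:2] for u,v in zip(us,vs)])
    (c,sz,a)=cv2.minAreaRect(P.astype(np.float32)*1000)
    vx,vy,_,_=cv2.fitLine((P*1000).astype(np.float32),cv2.DIST_L2,0,.01,.01).ravel()
    print("handle",n,np.array(c)/1000,P.mean(0),np.array(sz),len(P),"dir",np.degrees(np.arctan2(vy,vx)))
# cradle base in top: corners at base top z?
k=orange(t,(385,185,60,42));cs,_=cv2.findContours(k,0,1);c=max(cs,key=cv2.contourArea);r=cv2.minAreaRect(c);print("cradle",r)
print([onz("top",*p,.012).round(4) for p in cv2.boxPoints(r)], onz("top",*r[0],.01))
# bar ends (crops)
f=lambda x,y,X,Y,sc:(x+(X+.5)/sc-.5,y+(Y+.5)/sc-.5)
e=[f(385,185,X,Y,12) for X,Y in((193,178),(562,272))]
es=[f(220,225,X,Y,10) for X,Y in((442,152),(135,222))]
for q in e: print("bar end top",onz("top",*q,.082))
for q in es: print("bar end scene",onz("scene",*q,.082))
E
```

```text
ring top (array([0.61295569, 0.21212385]), np.float64(0.06501687177686111), 370)
ring scene (array([0.61267411, 0.21054855]), np.float64(0.06522582373678991), 167)
handle top [0.63820105 0.0595187 ] [0.63789684 0.05911887] [ 11.5824585  127.97040558] 126 dir -82.682495
handle scene [0.62947498 0.06663376] [0.63582019 0.05943041] [ 92.80606079 113.62704468] 126 dir -79.37088
cradle ((412.32073974609375, 205.87734985351562), (37.3620719909668, 22.389768600463867), 15.945394515991211)
[array([ 0.4776, -0.218 ,  0.012 ]), array([ 0.5514, -0.2396,  0.012 ]), array([ 0.5172, -0.3614,  0.012 ]), array([ 0.4438, -0.3391,  0.012 ])] [ 0.49756458 -0.28997388  0.01      ]
bar end top [ 0.51146042 -0.23806404  0.082     ]
bar end top [ 0.48673727 -0.33738125  0.082     ]
bar end scene [ 0.51300971 -0.23993436  0.082     ]
bar end scene [ 0.48285726 -0.33778137  0.082     ]
```

The measurements agree. Both views put the guide axis within 2 mm of (0.613, 0.2115), with a ring radius of 65 mm. The handle is at (0.637, 0.059) with yaw about 7.3°, and the lifter bar is at (0.4985, -0.288) with yaw about -15.6° and a length of about 102 mm, as given. Next I'll check the IK and grasp the handle.

```bash
cat >> h.py <<'E'
YS=np.radians(7.3)
XS=np.array([np.cos(YS),np.sin(YS),0]);YY=np.array([-np.sin(YS),np.cos(YS),0]);Z=np.array([0,0,1.])
G=np.array([.6128,.2115,.300])
H=np.array([.6372,.0593,.136])
def Rt(yaw,sgn=1):
    y=sgn*np.array([np.cos(yaw),np.sin(yaw),0]);z=-Z;return np.c_[np.cross(y,z),y,z]
LB=np.array([.4985,-.2883,.082]);YL=np.radians(-15.6)
E
python3 - <<'E'
from h import *
print(robot.current_tool_rot())
ik=robot.inverse_kinematics
for sg in(1,-1):
    for nm,p,R in(("handle",H+[0,0,.1],Rt(YS,sg)),("handle",H+[0,0,-.019],Rt(YS,sg)),("lift",LB+[0,0,.007],Rt(YL,sg)),("lift",LB+[0,0,.2],Rt(YL,sg)),("g",G+[0,0,.15],Rt(YS,sg)),("g",G,Rt(YS,sg))):
        q=ik(p,R);print(sg,nm,None if q is None else np.round(q,1))
E
```

```text
[[ 9.58278057e-01  2.85836823e-01 -6.89735505e-04]
 [ 2.85837641e-01 -9.58275977e-01  1.99893512e-03]
 [-8.95877022e-05 -2.11268803e-03 -9.99997764e-01]]
1 handle [ 21.2  36.8 -50.8  68.8  27.7  86.3 -17.9]
1 handle [ 21.8  41.5 -48.6  79.3  31.3  73.1 -21.3]
1 lift [ 43.   29.  -20.5  93.1  11.3  59.9   3.6]
1 lift [ 42.8  21.2 -20.9  76.1   7.4  84.    6.9]
1 g [-11.2  36.6 -30.6  29.6  19.8 116.4 -20.2]
1 g [ 10.3  42.8 -68.7  59.   40.   99.5 -36.5]
-1 handle [ -41.1   40.2   64.4   71.8  -35.6   88.5 -154.8]
-1 handle [ -42.8   46.9   64.3   82.2  -42.4   77.2 -149.2]
-1 lift [  23.3   27.4    7.    93.9   -3.7   58.9 -164.2]
-1 lift [  26.5   19.8    2.6   76.9   -0.9   83.4 -166.6]
-1 g [-11.2  36.6 -30.6  29.6  19.8 116.4 159.8]
-1 g [  8.5  40.2 -61.9  59.1  35.   97.5 146.1]
```

```bash
python3 - <<'E'
from h import *
R=Rt(YS,1);P=H-.012*YY
robot.move_gripper(.05)
robot.move_ptp(P+[0,0,.09],R);print(robot.current_clock(),robot.current_joint_positions())
robot.line_to(P+[0,0,-.017],vel=.12)
print(robot.current_contact_force(),robot.current_position(),P)
cv2.imwrite("pics/s1.png",camera("scene"));cv2.imwrite("pics/t1.png",camera("top"))
s=cv2.imread("pics/s1.png");crop("s",s,318,140,125,98,6,"pics/s1c.png")
print(robot.current_clock())
E
```

```text
3.1917 [ 22.21635897  36.95579739 -50.01612335  69.80395815  27.60433638
  85.06179041 -16.84761338]
[-0.80910019  0.37824602 -0.12036992] [0.63938874 0.04775269 0.120038  ] [0.63872478 0.04739727 0.136     ]
4.3333
```

View pics/s1c.png

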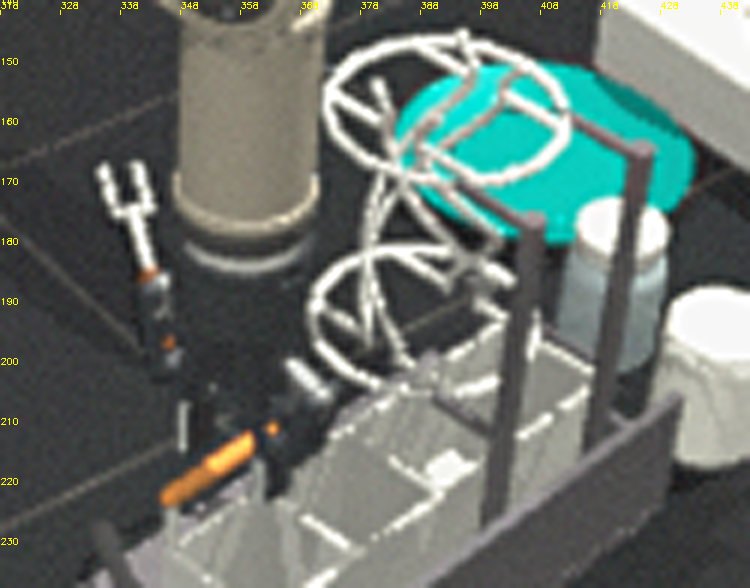

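View pics/t1.png

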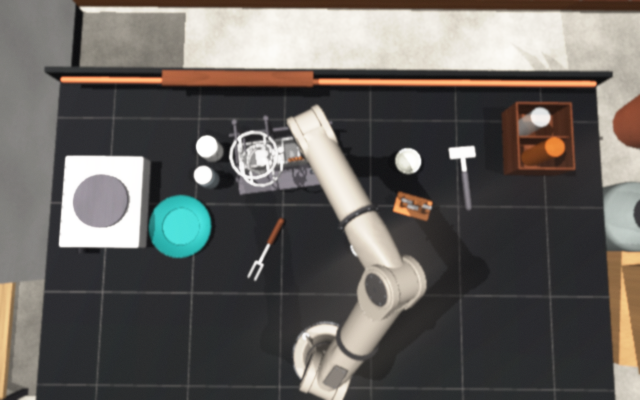

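In the scene view the fingers straddle the handle bar, one on each side near (350,210) and (361,220), and no contact force is reported. I'll grip it and tilt.

```bash
python3 - <<'E'
from h import *
R=Rt(YS,1)
robot.move_gripper(0.0);print("w",robot.current_grip_width(),robot.current_contact_force())
p0=robot.current_position()
hp=lambda a: XS*(.002*np.cos(a)-.118*np.sin(a))+Z*(.118*np.cos(a)+.002*np.sin(a))
for d in(7.5,15,22.5,30):
    robot.line_to(p0+hp(np.radians(d))-hp(0),vel=.1);print(d,robot.current_contact_force().round(1))
robot.hold(.2);print(robot.current_position()-p0,hp(np.radians(30))-hp(0),robot.current_grip_width())
robot.move_gripper(.04);robot.hold(.1);print(robot.current_contact_force().round(2))
p=robot.current_position();robot.line_to(p+[0,0,.14],vel=.15)
cv2.imwrite("pics/s2.png",camera("scene"));cv2.imwrite("pics/t2.png",camera("top"))
s=cv2.imread("pics/s2.png");crop("s",s,318,180,125,98,6,"pics/s2c.png")
crop("t",cv2.imread("pics/t2.png"),222,110,125,90,6,"pics/t2c.png")
print(robot.current_clock())
E
```

```text
w 0.009806347191631091 [2.18641902 0.3363912  1.66897392]
7.5 [ 7.8  0.4 -4. ]
15 [ 9.9  0.6 -5.3]
22.5 [ 9.4  1.2 -3.1]
30 [9.8 0.5 0.3]
[-0.05191752 -0.00699081 -0.01186783] [-0.05878755 -0.00753086 -0.014809  ] 0.009598663326945483
[ 0.19 -0.42  0.53]
7.875
```

View pics/s2c.png

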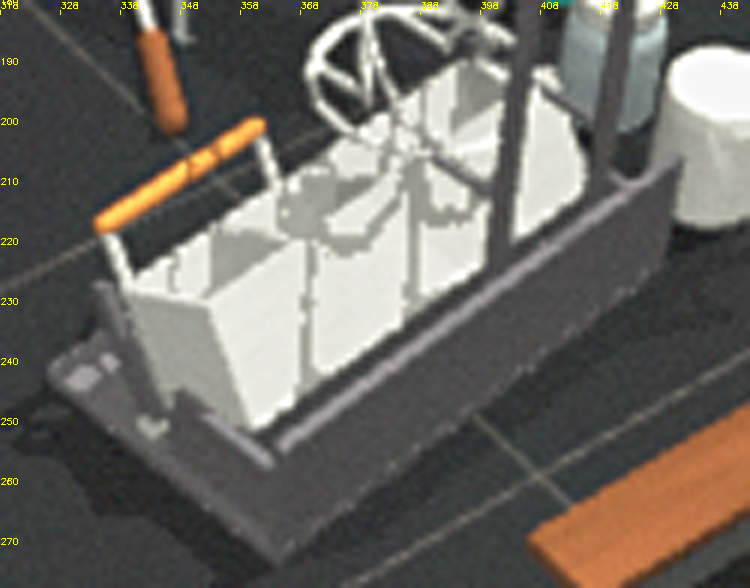

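View pics/t2c.png

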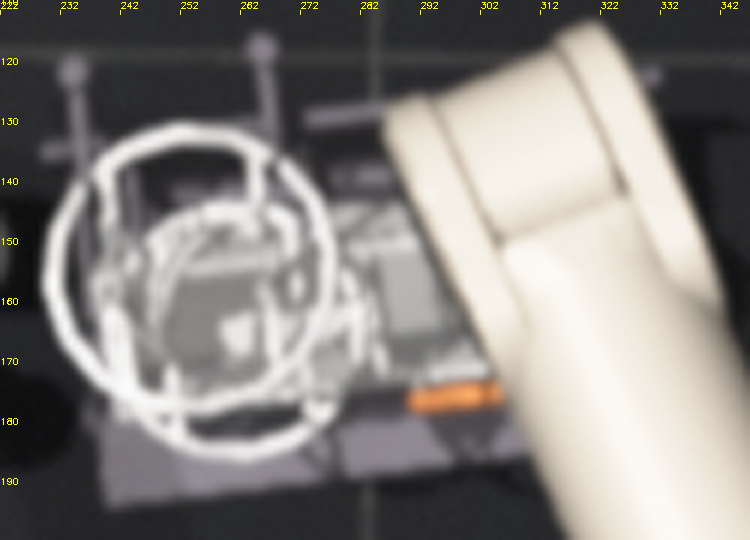

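The bin stands tilted on its own, with the handle in the scene view running from (334,217) to (362,200). The arm gave way by about 6 mm under load, so I'll measure the angle.

```bash
cat >> h.py <<'E'
def handle_angle(s,box):
    x,y,w,h=box;m=cv2.inRange(cv2.cvtColor(s,cv2.COLOR_BGR2HSV),(3,110,110),(25,255,255))[y:y+h,x:x+w]
    vs,us=np.nonzero(m);o,d=ray("scene",us.mean()+x,vs.mean()+y)
    k=((H-o)@YY)/(d@YY);r=o+k*d-(H-.002*XS-.118*Z);return r@XS,r@Z,np.degrees(np.arctan2(-(r@XS),r@Z)),np.hypot(r@XS,r@Z),len(us)
E
python3 - <<'E'
from h import *
print(handle_angle(cv2.imread("pics/scene0.png"),(340,200,36,26)))
print(handle_angle(cv2.imread("pics/s2.png"),(332,197,34,24)))
E
```

```text
(np.float64(-0.0001622214703388354), np.float64(0.11658445744922474), np.float64(0.0797241742308895), np.float64(0.11658457031072136), 138)
(np.float64(-0.051954387835641075), np.float64(0.10874745771820904), np.float64(25.536262973682142), np.float64(0.12052081967672586), 148)
```

Correcting for the handle's 2 mm offset, the tilt is about 26.5°. That's inside the band but too close to its edge, so I'll regrasp and push on to 30° with feedback on the measured TCP.

```bash
python3 - <<'E'
from h import *
hp=lambda d: XS*(.002*np.cos(np.radians(d))-.118*np.sin(np.radians(d)))+Z*(.118*np.cos(np.radians(d))+.002*np.sin(np.radians(d)))
B=H-.012*YY-hp(0)-.017*Z
q=B+hp(26.5)
robot.line_to(q+[0,0,.05],vel=.2);robot.line_to(q,vel=.1)
print(robot.current_contact_force().round(1))
robot.move_gripper(0);c0=robot.current_position();print("grip",(c0-q).round(4),robot.current_grip_width())
tgt=B+hp(30.3)+ (c0-q)*0
cmd=tgt.copy()
for k in range(3):
    robot.line_to(cmd,vel=.05);robot.hold(.15);e=robot.current_position()-tgt;print((e@XS*1000).round(1),(e@Z*1000).round(1),robot.current_contact_force().round(1))
    if abs(e@XS)<.0015: break
    cmd=cmd-e*[1,1,.5]
robot.move_gripper(.05);robot.hold(.1);print(robot.current_contact_force().round(2))
p=robot.current_position();robot.line_to(p+[0,0,.16],vel=.2)
s=camera("scene");cv2.imwrite("pics/s3.png",s);crop("s",s,318,180,125,98,6,"pics/s3c.png")
for b in((330,197,34,24),(325,190,42,35)):print(handle_angle(s,b))
print(robot.current_clock(),robot.current_contact_force().round(2))
E
```

```text
[0.2 0.5 0.7]
grip [0.001  0.0003 0.0011] 0.009739394108567069
4.7 2.8 [4.2 0.4 4.5]
2.4 1.4 [10.   1.3  0.7]
1.4 0.8 [12.   2.4 -1.7]
[-0.25  0.08  0.01]
(np.float64(-0.05783705773718571), np.float64(0.10540138560074941), np.float64(28.754962582917567), np.float64(0.12022719049471471), 149)
(np.float64(-0.05917212443608725), np.float64(0.11610848717681233), np.float64(27.004659920022394), np.float64(0.13031700236257657), 180)
12.3167 [-0.16 -0.32  0.32]
```

View pics/s3c.png

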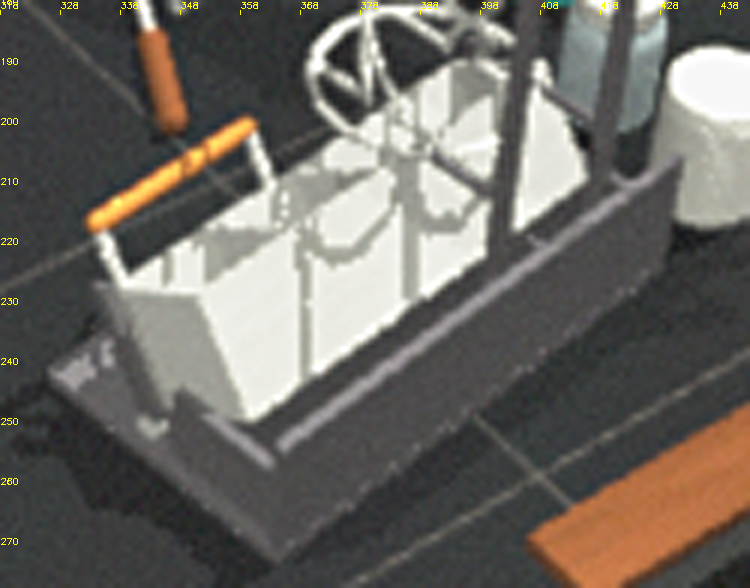

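The handle measurement, corrected for the same offset, gives about 29.7°. In the scene view the end edge of the bin now lines up with the slanted stay at (336,228)–(343,250). Next is the lifter.

```bash
python3 - <<'E'
from h import *
R=Rt(YL,1)
robot.move_ptp(LB+[0,0,.12],R)
robot.line_to(LB+[0,0,.010],vel=.12);print(robot.current_contact_force().round(2),robot.current_position()-LB)
s=camera("scene");cv2.imwrite("pics/s4.png",s);crop("s",s,215,215,70,60,10,"pics/s4c.png")
t=camera("top");cv2.imwrite("pics/t4.png",t)
print(robot.current_clock())
E
```

```text
[ 0.39  0.84 -0.35] [ 8.54401788e-04 -8.50352641e-05  1.09316987e-02]
14.7667
```

View pics/s4c.png

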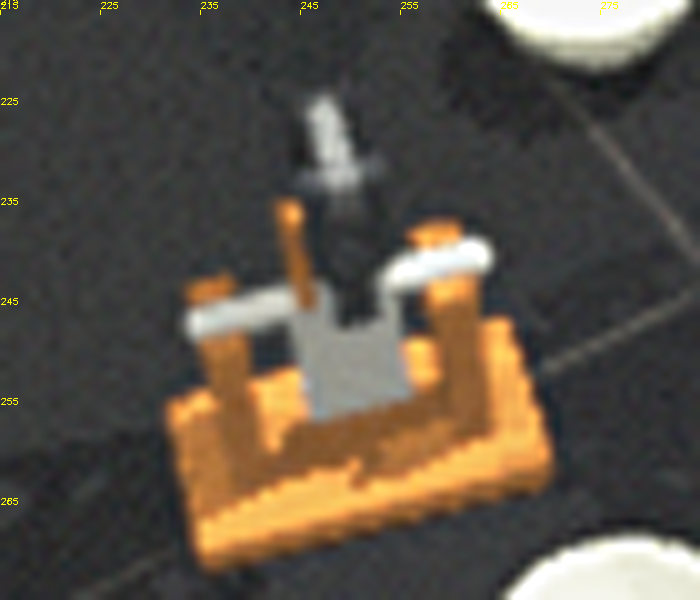

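The rear finger stands at about (250,240) in front of the lug, and the offset matches the parallax for a centred grasp. I'll grip, lift and carry it to the guide.

```bash
python3 - <<'E'
from h import *
robot.move_gripper(0);print("w",robot.current_grip_width(),robot.current_contact_force().round(2))
p=robot.current_position();robot.line_to([p[0],p[1],.17],vel=.15)
robot.line_to([p[0],p[1],.33],vel=.25)
print("w",robot.current_grip_width(),robot.current_contact_force().round(2))
R=Rt(YS,1)
T=G-.06*YY;T[2]=.40
q=robot.inverse_kinematics(T,R);print("ik",q)
q2=robot.inverse_kinematics([*G[:2],.40],R);print("ik2",q2)
s=camera("scene");cv2.imwrite("pics/s5.png",s);print(robot.current_clock(),robot.current_joint_positions())
E
```

```text
w 0.011013666714185614 [-0.77  0.27  1.81]
w 0.011298563076725795 [ 0.32 -0.49 -1.79]
ik [  8.2800573   38.34703462 -60.8331358   44.52047306  35.28807569
 110.31458008 -25.17807501]
ik2 [  2.95619858  41.64011374 -67.93533386  41.91835257  41.95418157
 112.91323119 -31.97932198]
16.7 [ 59.82739864  26.55920443 -50.62114274  69.49381025  20.20512863
  93.00539335  -2.22027397]
```

View pics/s5.png

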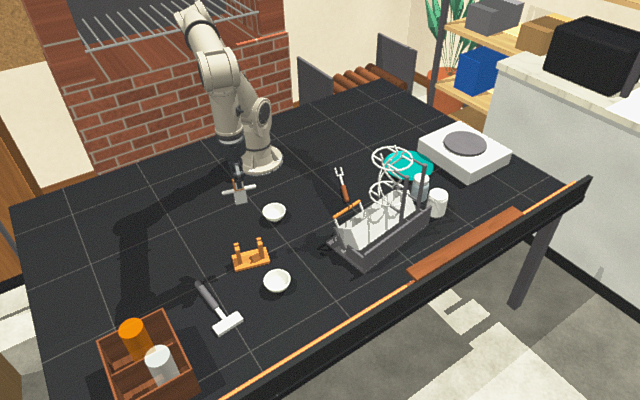

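The lifter is held (grip width 11 mm, hanging upright at about (238,190)) and the bin still stands. Moving beside the guide at height, then over it.

```bash
python3 - <<'E'
from h import *
R=Rt(YS,1)
T=G-.09*YY;T[2]=.405
robot.move_ptp(T,R);print(robot.current_clock())
C=np.array([*G[:2],.405])
robot.line_to(C,vel=.12);robot.hold(.2)
print((robot.current_position()-C).round(4),robot.current_tool_rot().round(3).tolist(),robot.current_joint_positions().round(1))
q=robot.inverse_kinematics([*G[:2],.3],R);print(q)
s=camera("scene");cv2.imwrite("pics/s6.png",s);crop("s",s,340,110,110,110,5,"pics/s6c.png")
t=camera("top");cv2.imwrite("pics/t6.png",t);crop("t",t,215,105,110,100,5,"pics/t6c.png")
print(robot.current_clock(),robot.current_grip_width())
E
```

```text
18.3
[ 0.0004 -0.0011  0.0001] [[-0.125, 0.992, 0.0], [0.992, 0.125, -0.0], [-0.0, 0.0, -1.0]] [  0.4  38.9 -57.4  40.9  34.7 111.5 -28.8]
[  7.69325629  39.1866004  -59.05511488  59.1680538   33.07539863
  96.79194348 -32.87953811]
19.5 0.011131149802866015
```

View pics/s6c.png

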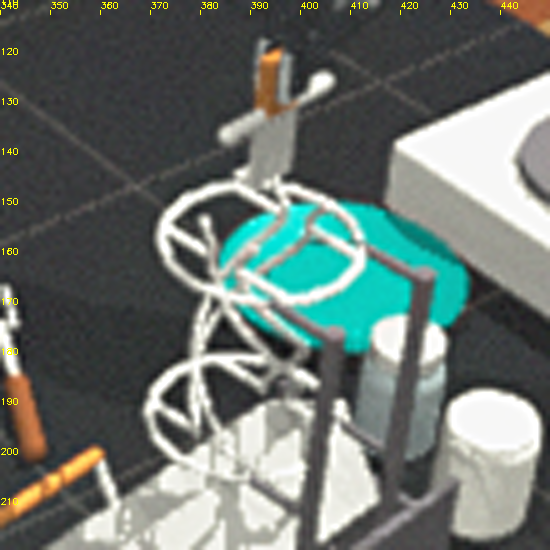

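View pics/t6c.png

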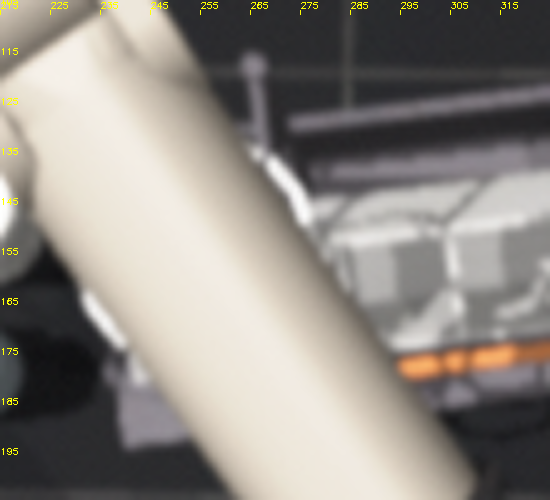

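```bash
python3 - <<'E'
from h import *
b=G.copy();b[2]=.395
print(px("scene",[b,b+.051*YY,b-.051*YY]))
print([(340+(X+.5)/5-.5,110+(Y+.5)/5-.5) for X,Y in((277,107),(333,79),(221,136))])
print("rodtops",px("scene",[G+XS*a*.0115*0+XS*a*.0145+YY*c*.035+[0,0,.012] for a in(-1,1) for c in(-1,1)]))
E
```

```text
[[395.07053732 130.68733578]
 [405.66116477 124.78984793]
 [384.09355764 136.79996742]]
[(395.0, 131.0), (406.2, 125.4), (383.8, 136.8)]
rodtops [[382.1994269  154.40674438]
 [396.50704659 146.05413537]
 [388.83636132 158.31738424]
 [403.14742545 149.77952676]]
```

The bar projects to within 0.5 px of where it should be, (395,131). I'll lower it in stages and watch the force.

```bash
python3 - <<'E'
from h import *
C=G.copy()
for z in(.345,.325,.315,.304):
    C[2]=z;robot.line_to(C,vel=.08);f=robot.current_contact_force();e=robot.current_position()-C;print(z,f.round(2),e.round(4))
    if np.linalg.norm(f-[0.3,-.5,-1.8])>10: break
robot.hold(.2);print(robot.current_contact_force().round(2),robot.current_grip_width())
s=camera("scene");cv2.imwrite("pics/s7.png",s);crop("s",s,340,110,110,110,5,"pics/s7c.png")
print(robot.current_clock())
E
```

```text
0.345 [-0.55  0.32 -2.37] [0.0001 0.0002 0.0006]
0.325 [-0.15  0.78 -1.73] [ 0.     -0.0001  0.0001]
0.315 [-0.99  0.64 -2.67] [-0.     -0.0002 -0.0001]
0.304 [ 0.21 -0.79 -2.08] [-0.0001 -0.0003 -0.0003]
[ 0.05  0.78 -1.76] 0.011008804024444341
21.6083
```

View pics/s7c.png

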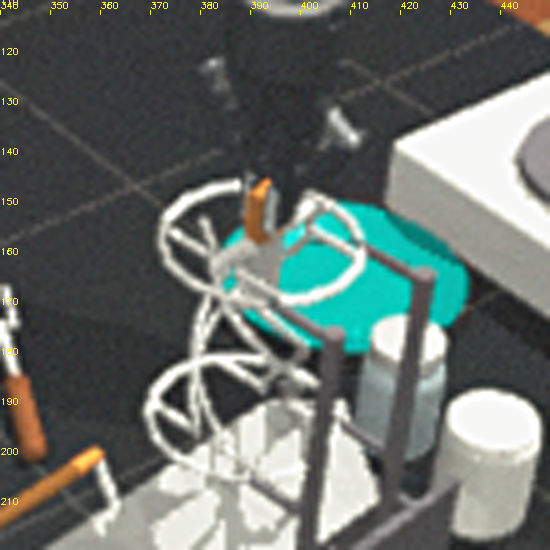

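The bar sits in the throat between the rods with no contact force. Releasing it.

```bash
python3 - <<'E'
from h import *
C=G.copy();C[2]=.301;robot.line_to(C,vel=.05);robot.hold(.15)
print(robot.current_contact_force().round(2))
robot.move_gripper(.045);robot.hold(1.0)
s=camera("scene");cv2.imwrite("pics/s8.png",s);crop("s",s,340,130,110,110,5,"pics/s8c.png")
print(robot.current_clock(),robot.current_contact_force().round(2))
E
```

```text
[-0.41 -0.18 -2.58]
23.4833 [ 0.04 -1.05 -0.32]
```

View pics/s8c.png

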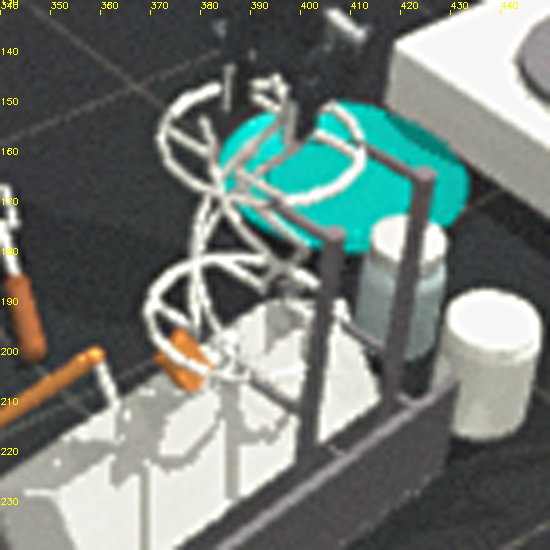

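The lifter fell through, and its lug now shows at about (376,202) at the front of the bin. I'll raise the arm, move it clear and check.

```bash
python3 - <<'E'
from h import *
C=G.copy();C[2]=.405;robot.line_to(C,vel=.12)
D=G-.2*YY-.15*XS;D[2]=.38
robot.line_to(D,vel=.2)
robot.move_ptp([.35,-.3,.38],Rt(YL,1)) 
s=camera("scene");cv2.imwrite("pics/s9.png",s);crop("s",s,340,150,100,75,8,"pics/s9c.png")
t=camera("top");cv2.imwrite("pics/t9.png",t);crop("t",t,222,125,110,75,7,"pics/t9c.png")
print(robot.current_clock(),robot.current_contact_force().round(2),handle_angle(s,(330,197,34,24)))
E
```

```text
27.2417 [-0.31 -0.15 -0.22] (np.float64(-0.05730231657814279), np.float64(0.10420892877481425), np.float64(28.80547713824985), np.float64(0.118924582495025), 150)
```

View pics/s9c.png

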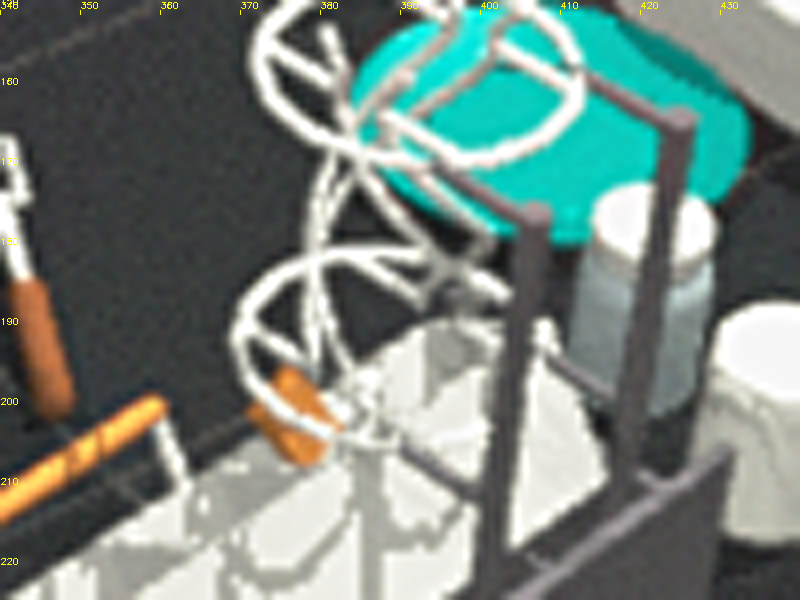

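View pics/t9c.png

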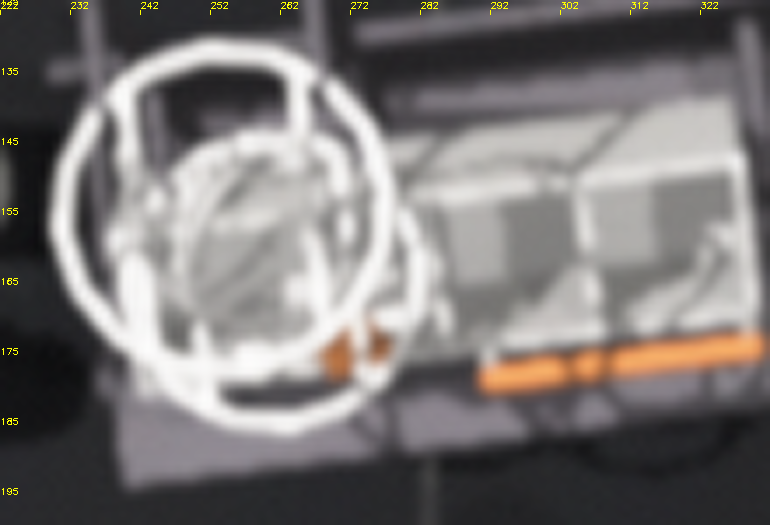

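View pics/t9.png

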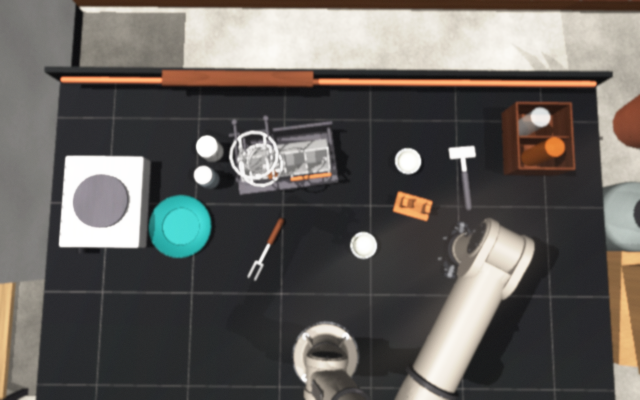

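The lug shows at about (376,202) in the scene view and (271,175) in the top view. It looks tilted sideways in the plane of the panel, so I'll triangulate it in the bin frame.

```bash
python3 - <<'E'
from h import *
s=cv2.imread("pics/s9.png");t=cv2.imread("pics/t9.png")
def cen(im,b):
    x,y,w,h=b;m=cv2.inRange(cv2.cvtColor(im,cv2.COLOR_BGR2HSV),(3,90,70),(25,255,255))[y:y+h,x:x+w];v,u=np.nonzero(m);return (u.mean()+x,v.mean()+y),len(u),(u.min()+x,u.max()+x,v.min()+y,v.max()+y)
a=cen(s,(368,190,20,22));b=cen(t,(264,166,16,16));print(a,b)
P,g=tri(a[0],b[0]);print("lug",P,g)
hinge=H-.002*XS-.118*Z
A=np.radians(29.8)
ex=XS*np.cos(A)+Z*np.sin(A);ez=-XS*np.sin(A)+Z*np.cos(A)
d=P-hinge;print("bin frame rel hinge x,y,z",d@ex,d@YY,d@ez)
dg=G-hinge;print("guide y",dg@YY,"x",dg@XS)
# bin rim corners from 0 pics: left end & divider in scene: project for check
for y in(.0-.0725+.07,.0715,.2135):print(y,px("scene",[hinge+y*YY+ez*.08+ex*0.004]),px("top",[hinge+y*YY+ez*.08+ex*.004]))
crop("s",s,360,180,50,45,15,"pics/s9d.png");crop("t",t,236,146,50,40,15,"pics/t9d.png")
E
```

```text
((np.float64(376.07246376811594), np.float64(201.63768115942028)), 69, (np.int64(370), np.int64(382), np.int64(196), np.int64(207))) ((np.float64(271.4230769230769), np.float64(175.19230769230768)), 26, (np.int64(268), np.int64(277), np.int64(173), np.int64(178)))
lug [0.58616626 0.18218101 0.08863416] 0.0010998787721448933
bin frame rel hinge x,y,z 0.006461650470794514 0.1283695691162101 0.07769713113906905
guide y 0.15406671061207547 x -0.0028629909700711893
-0.0024999999999999883 [[349.58821155 217.96487198]] [[311.59213183 171.51222902]]
0.0715 [[364.54355297 208.20549972]] [[289.01312784 174.18372006]]
0.2135 [[391.38837284 190.68743823]] [[245.6182044  179.31809841]]
```

View pics/s9d.png

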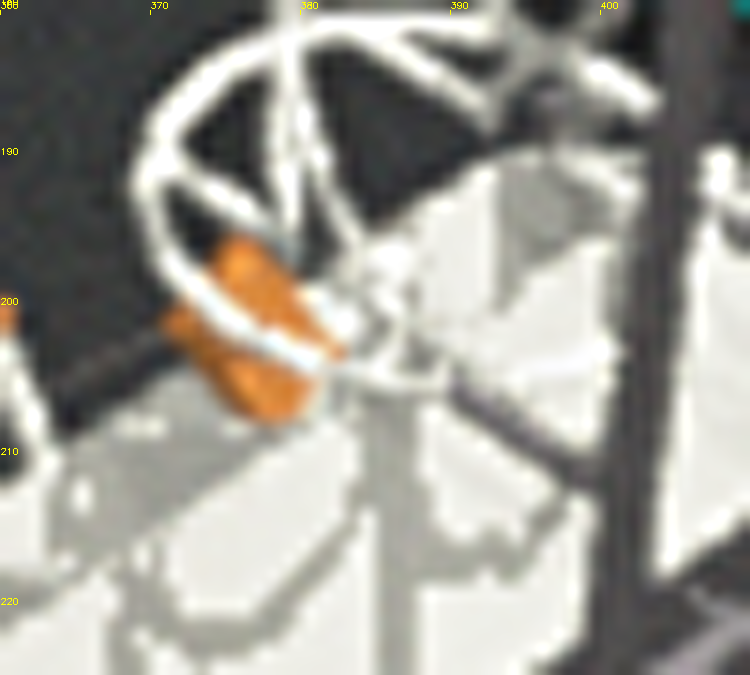

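View pics/t9d.png

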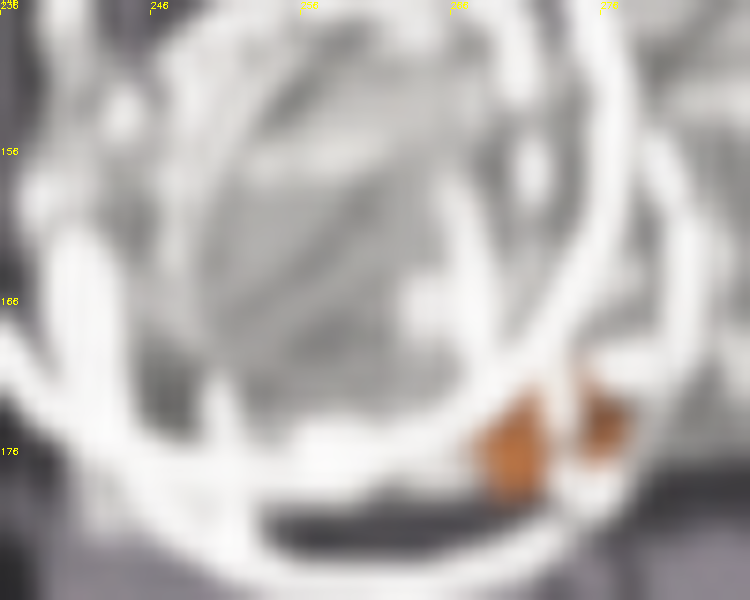

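The lug leans against the front panel at x ≈ 6 mm in the bin frame, with its top tipped towards −y. I'll cast the lug corners and the other visible parts onto the plane parallel to the panel to get the lean angle.

```bash
python3 - <<'E'
from h import *
s=cv2.imread("pics/s9.png")
hinge=H-.002*XS-.118*Z;A=np.radians(29.8)
ex=XS*np.cos(A)+Z*np.sin(A);ez=-XS*np.sin(A)+Z*np.cos(A)
def onx(n,u,v,x0):
    o,d=ray(n,u,v);k=(x0-(o-hinge)@ex)/(d@ex);r=o+k*d-hinge;return np.round([r@YY*1000,r@ez*1000],1)
f=lambda X,Y:(360+(X+.5)/15-.5,180+(Y+.5)/15-.5)
for nm,X,Y in(("c1 top",240,232),("c2 right",345,352),("c3 bottom",270,425),("c4 left",163,322),("fold",205,300),("blob bar",340,305),("blob2",385,260),("rim at lug",215,475)):
    print(nm,onx("scene",*f(X,Y),.010),onx("scene",*f(X,Y),.016))
g=lambda X,Y:(236+(X+.5)/15-.5,146+(Y+.5)/15-.5)
for nm,X,Y in(("t lug left",475,450),("t lug right",630,430),("t low",515,505),("t blob",430,310),("t blob2",620,360),("t white left",340,440)):print(nm,onx("top",*g(X,Y),.010))
# bin ends: from t2c & scene
for p in((331.5,0),):pass
print("px per axis",px("scene",[hinge+.15*YY+ex*.01+ez*.06,hinge+.16*YY+ex*.01+ez*.06,hinge+.15*YY+ex*.02+ez*.06,hinge+.15*YY+ex*.01+ez*.07]))
# bin walls: divider between wide and narrow, rim in scene0 (bin shut, z=.098)
print("front rim px top shut", [px("top",[hinge+y*YY+Z*.08]).round(1).tolist() for y in(-.07,.07,.074,.213)])
E
```

```text
c1 top [132.4 102.6] [127.8 105.2]
c2 right [150.8  60.9] [146.1  63.7]
c3 bottom [122.1  55.7] [117.5  58.6]
c4 left [101.9  93.8] [97.5 96.4]
fold [115.9  92.6] [111.3  95.3]
blob bar [154.   72.1] [149.3  74.9]
blob2 [171.7  75.5] [166.8  78.3]
rim at lug [101.6  52.8] [97.1 55.7]
t lug left [141.8  84.9]
t lug right [108.1  83.9]
t low [131.4 121.8]
t blob [157.1 -12.4]
t blob2 [111.8  37.5]
t white left [172.2  68.4]
px per axis [[382.44881939 203.32011664]
 [384.31478524 202.08179936]
 [384.31649245 203.49489492]
 [381.61660343 200.87603691]]
front rim px top shut [[[330.9, 157.7]], [[288.0, 162.7]], [[286.8, 162.9]], [[244.2, 167.9]]]
```

The lug face comes out about 30 mm wide, leaning 10–25° in the panel plane, with the bar at about 51 mm above the floor and −10 to −20 mm in y. All of that is within limits. The hook's side isn't settled yet, so I'll compare the top pictures from before and after.

```bash
python3 - <<'E'
from h import *
t2=cv2.imread("pics/t2.png");t9=cv2.imread("pics/t9.png");x,y,w,h=236,140,50,45
r=lambda i:cv2.resize(i[y:y+h,x:x+w],None,fx=8,fy=8,interpolation=cv2.INTER_CUBIC)
d=cv2.absdiff(t2,t9)
cv2.imwrite("pics/cmp.png",np.hstack([r(t2),r(t9)]));
crop("d",np.clip(d.astype(int)*2,0,255).astype(np.uint8),x,y,w,h,12,"pics/diff.png")
hinge=H-.002*XS-.118*Z;A=np.radians(29.8)
ex=XS*np.cos(A)+Z*np.sin(A);ez=-XS*np.sin(A)+Z*np.cos(A)
th=np.radians(17);lz=-np.sin(th)*YY+np.cos(th)*ez;ly=np.cos(th)*YY+np.sin(th)*ez
b=hinge+.134*YY+.010*ex+.055*ez
for nm,P in(("bar+",b+.051*ly),("bar-",b-.051*ly),("blade foot L",b-.052*lz+.018*ly),("blade foot R",b-.052*lz-.018*ly),("hook tip L if back",b-.052*lz+.0145*ex+.018*ly),("R",b-.052*lz+.0145*ex-.018*ly),("lug top",b+.04*lz)):print(nm,px("top",P).round(1),px("scene",P).round(1))
E
```

```text
bar+ [[255.  175.4]] [[387.7 196.9]]
bar- [[284.8 168.9]] [[371.8 216.4]]
blade foot L [[261.1 168.8]] [[389.5 213.2]]
blade foot R [[271.3 166.5]] [[384.1 220.1]]
hook tip L if back [[260.4 164.7]] [[392.3 213.5]]
R [[270.7 162.5]] [[386.8 220.5]]
lug top [[273.1 175.7]] [[374.4 198.6]]
```

View pics/cmp.png

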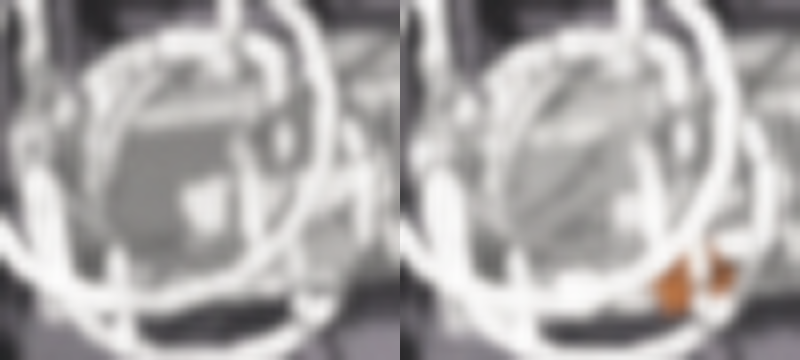

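View pics/diff.png

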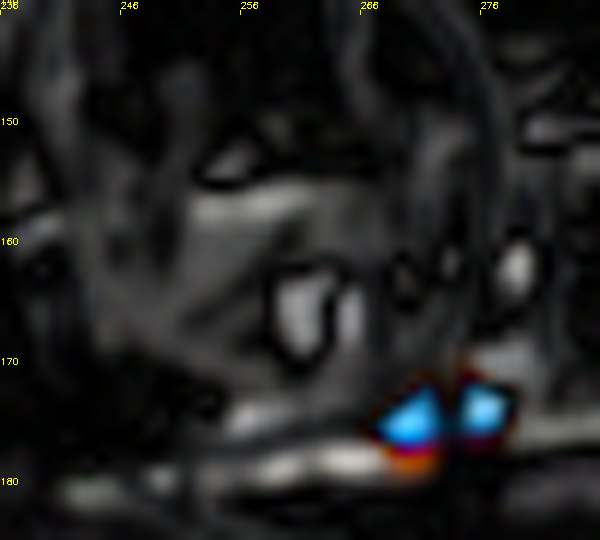

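The bar ends predicted from this pose, (255,175) and (285,169) in the top view, match new white spots at (257,174) and (280,169). I'll run one more check on the hook side: an enhanced top view, plus the lug depth calibrated against the handle.

```bash
python3 - <<'E'
from h import *
T=np.mean([camera("top").astype(float) for _ in range(4)],0);S=np.mean([camera("scene").astype(float) for _ in range(2)],0)
cv2.imwrite("pics/t10.png",T);cv2.imwrite("pics/s10.png",S);t=cv2.imread("pics/t10.png");s=cv2.imread("pics/s10.png")
x,y,w,h=244,150,45,32
c=cv2.cvtColor(t,cv2.COLOR_BGR2LAB);c[...,0]=cv2.createCLAHE(4,(16,12)).apply(c[...,0]);c=cv2.cvtColor(c,cv2.COLOR_LAB2BGR)
crop("t",t,x,y,w,h,17,"pics/t10c.png");crop("t",c,x,y,w,h,17,"pics/t10e.png")
hinge=H-.002*XS-.118*Z;A=np.radians(29.8)
ex=XS*np.cos(A)+Z*np.sin(A);ez=-XS*np.sin(A)+Z*np.cos(A)
def cen(im,b):
    x,y,w,h=b;m=cv2.inRange(cv2.cvtColor(im,cv2.COLOR_BGR2HSV),(3,90,70),(25,255,255))[y:y+h,x:x+w];v,u=np.nonzero(m);return (u.mean()+x,v.mean()+y)
P,g=tri(cen(s,(328,194,34,26)),cen(t,(288,168,48,16)));d=P-hinge;print("handle",d@ex,d@YY,d@ez,g)
P,g=tri(cen(s,(368,190,20,22)),cen(t,(264,166,16,16)));d=P-hinge;print("lug",d@ex,d@YY,d@ez,g)
print(robot.current_clock())
E
```

```text
handle 0.002616586830393686 0.0026797650123825093 0.1230033414959291 0.0035191282592860174
lug 0.006176185833938118 0.12907768482670653 0.07729845173163313 0.0012958045184890414
27.5417[ WARN:0@13.239] global loadsave.cpp:1063 imwrite_ Unsupported depth image for selected encoder is fallbacked to CV_8U.
```

View pics/t10c.png

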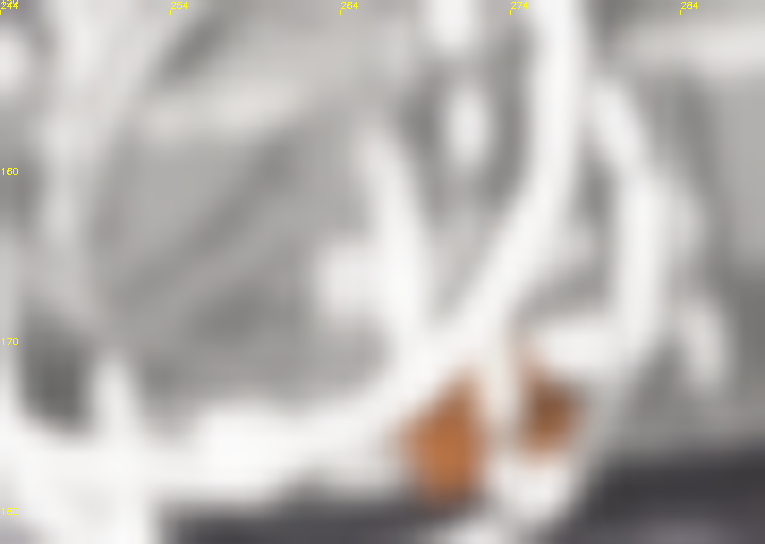

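View pics/t10e.png

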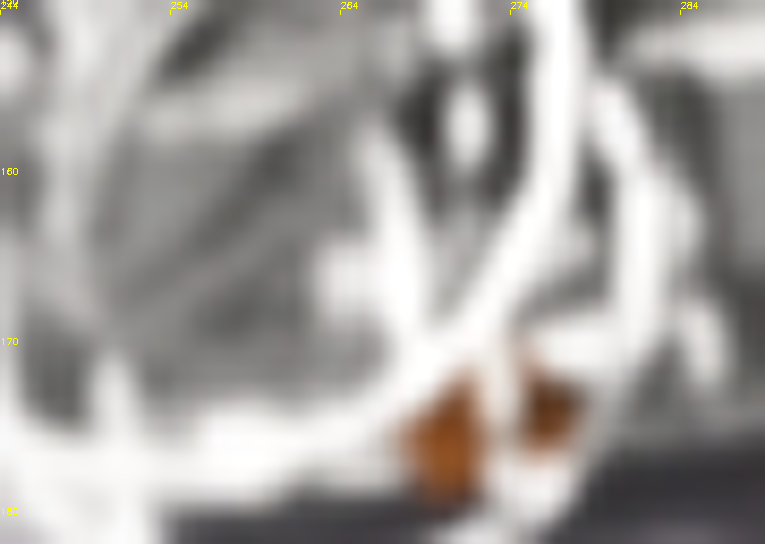

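The top view shows a bright block at u ≥ 262.5, rows 164.5–168.5. That matches the predicted lip of a hook pointing to the back wall, which runs from foot row 168.8 to tip row 164.7. The arm is clear and the bin hasn't moved, so I'll hand the job in.

```bash
python3 - <<'E'
from h import *
print(robot.current_contact_force().round(2),robot.current_clock());print(robot.finish_job())
E
```

```text
[-0.25 -0.11  0.48] 27.5417
the job is handed in; nothing more can be done
None
```

I tilted the bin to about 30° and let go. Then I lifted the lifter from its cradle, lowered it hook to the front into the guide's mouth and dropped it through. I handed the job in at 27.5 s, and no verdict is reported.

- **Bin angle:** the first pull ended at only about 26.5° because the arm gave way under load, so I regrasped and corrected it. The handle position then gave about 29.7°, and the same after the drop. A rougher reading with a larger image window gave about 28°. All are within the 25–35° limit.
- **Lifter position:** it lies in the wide compartment against the front panel, leaning about 10–25° sideways in the panel's plane. I estimate its bar at about 51 mm above the floor and 10–20 mm off the middle along y, both within limits.
- **Hook direction:** this is the least certain point. A bright block in the top view matches a hook pointing to the back wall, and the half-turn guide should leave it that way. The lug's measured depth was several millimetres nearer the panel than I expected, which fits a hook to the back less well. The guide rods hide much of that area, so I could not see the hook clearly.
- **Bystanders:** nothing looks moved in the last top picture, but I did not measure each one. The arm was clear of everything when I handed in.

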